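Hang the bail tin on the safety hook

ROBOT

A 7-joint arm with a two-finger parallel gripper is mounted at the origin on a cart in front of the work surface, level with it; the furniture and walls round the work are solid. World frame = base frame: x ahead of the robot, y to its left, z up, the work surface at z = 0. Lengths are in m, angles in rad, forces in N, time in s.
With the tool pointing down it reaches from about 0.35 to 0.9 m from the base axis. Payload 19.9 kg.
Tool frame: the origin (TCP) lies between the finger pads; the fingertips stand 19 mm ahead of it and the grasp point (between the pads) is the TCP; z points along the fingers, y is the line along which they close (so a half turn about z gives the same grasp; the last joint's range is limited). The gripper opens to 94 mm and grips with 3 to 60 N. Pads are 16 mm wide; open, the fingers measure 119 mm over their backs; the gripper's body (75 mm by 177 mm) begins 78 mm behind the grasp point.
Start: joints at [-1.268, 0.417, -0.01, 1.614, 0.005, 1.111, -0.053], TCP at [0.211, 0.588, 0.224] pointing down, gripper open.
Joint ranges: [-2.81, 2.81], [-0.39, 2.02], [-1.27, 1.25], [0.06, 2.57], [-1.19, 4.33], [0.19, 2], [-2.82, 2.82]. Speed limits (rad/s): [1.89, 1.89, 2.39, 2.39, 3.01, 3.01, 3.01].

INTERFACE

Orientations are given as a 3x3 rotation matrix whose columns are the frame's x, y, z axes.
In Python, from rig import robot gives the robot as it stands. Calls block until the motion is done:
- robot.move_ptp(position, orientation): joint-space move of the TCP to a pose.
- robot.move_linear(position, velocity=0.15, frame=None, threshold=None): straight line of the TCP; frame=None keeps the orientation; velocity is the mean speed in m/s. With threshold (N) it stops when the force on the tool has changed by that much, and returns True; else False.
- robot.goto_joints(angles): joint-space move.
- robot.gripper_to(opening): finger opening in m; the grip force is fixed at half the most; returns when the fingers have stopped.
- robot.pause(seconds).
- robot.ik(position, orientation): joint angles nearest the present ones, or None.
- robot.get_state(): the state.
- robot.grab_frame(name): name is "side" or "top"; returns the picture (420x560x3 uint8, red, green, blue); there is no depth.
- robot.camera_info(name): a dict with "fx", "fy", "cx", "cy" (pixels), "dist" ([k1, k2, p1, p2, k3] as OpenCV has them; the pictures are not rectified), "rvec" (rotation vector, rad) and "tvec" (3), from world to camera coordinates, as OpenCV has them. Camera axes: x right, y down, z forward; pixel columns grow to the right and rows downward; lengths in m; the calibration is good to about 2 mm. A picture is of the moment at which its call begins. camera_info takes no time and is no camera call.
A pose or a line that the arm cannot do raises robot.PlanningError and nothing moves.
- robot.sign_off(): hands the job in; it is judged then, once.
The state is a dict: "time": time; "qpos": joint angles; "joint_vel": joint speeds; "effort": joint torques, N m; "ee_pos": TCP position; "tool_rot": TCP orientation; "force": force on the tool from outside, world axes, zero at the start; "moment": the same for the moment, N m; "opening": finger opening in m; "grasp_force": force on a finger pad.
Only numpy, scipy, OpenCV 4.12 (cv2) and the standard library are available. Lean on these libraries where they do the work, as an engineer would, in place of code of your own. Each camera call takes 0.05 s, during which the arm holds its last target. There are 200 camera calls.

TASK

Swing the tin's fallen wire handle upright while the tin still stands on the bench, then carry the tin by it to the hook stand and press the handle gently down past both sprung keepers until it lies at the bottom of both hooks and the keepers have snapped shut over it. Never load the hook with more than 25 N, and do not let the tin drop: let go only once the hooks carry it. Leave the other things on the bench where they are.

Things in the scene. Friction and masses are not known exactly. Their poses are not given: they have to be found in the camera images.
- tin: Open grey tin, 67 mm across, 61 mm high, about 0.4 kg, loose on the bench. Origin: centre of its underside; z up. Its steel-wire bail (swing handle) turns freely on ears 50 mm above the underside, pivot line along the tin's y. The bail is a square U of 6 mm wire, arms at y = +-44 mm, 125 mm from pivot line to top bar; it starts hanging nearly level on the tin's own -x side.
- bail_mid (a point): Middle of the bail's top bar, inside a wooden grip 12 mm thick and 30 mm long that turns freely on the wire. The bar lies along the point's y and is straight for 36 mm to each side. At the start it is about 65 mm above the bench and 124 mm from the tin's axis; upright, 175 mm above the tin's underside.
- bail (a joint): Swing of the bail on the tin, rad: 0 upright (square to the tin's base), positive toward the tin's own -x side, stops at +-1.45 (lying nearly level). It does not stay up unless held.
- hook_stand: Fixed steel stand: base plate 150 x 120 x 10 mm, post 20 mm thick, 288 mm high. Origin: on the post's axis at bench level, z up; the hooks point along its own -x, roughly toward the robot. A bracket clamped on the post carries two equal U-shaped hooks, open upward, at own y = +25 and -25 mm, with nothing between them so that gripper fingers pass. Rigid; may take 25 N.
- hook_foot (a point): Point at bench level straight below the hooks' bottoms, 100 mm in front of the post (axes as the stand). Hooks: 7 mm rod, mouth 30 mm wide, tips 19 to 21 mm toward own -x of this point. The clamp height is NOT measured: a seated bar's middle is 218 to 246 mm up. From that height, hook underside is at -10 mm, closed keepers +33, hook tips +45 mm.
- keeper_left (a joint): Sprung tongue 29 mm long, 7 mm wide, closing the mouth of the hook at own +y; hinged on the back leg, pointing to the tip. 0 closed, grows (rad, to 1.3) as it is pushed down, springs back. A bar pressed down 5 to 13 mm behind the tip meets 3 to 6 N per keeper and slips past at about 0.8 rad, some 13 mm above its seat. The tin's weight alone does not push it past.
- keeper_right (a joint): The same tongue on the hook at the stand's own -y.
- sanding_block: Brown sanding block 52 x 86 x 26 mm, a bystander lying loose on the bench. Origin: centre of its underside.
- spare_disc: Pale round disc 105 mm across, 12 mm thick, a bystander lying loose. Origin: centre of its underside.
- comb: Pale comb 53 x 95 x 4 mm, a bystander lying loose. Origin: centre of its underside.
- nut: Rusty hexagon nut 29 x 32 x 15 mm, a bystander lying loose. Origin: centre of its underside.
Not all that is in view belongs to the job. Leave any purple look-alike of the tin alone.

How it is judged:
On the way, in this order (a step that is already met when the one before it is completed fails the run):
1. the bail is upright (within 0.35 rad) while the tin stands on the bench (value of joint bail between -0.35 and 0.35 rad and height (world z) of tin below 0.008 m and angle between tin's own z axis and vertical below 0.15 rad), for 0.1 s.
2. the bail's bar pushes both keepers open (value of joint each of keeper_left, keeper_right above 0.4 rad and contact force between tin and hook_stand above 1 N), for 0.02 s.
At the end, for the whole second after the job is handed in: The bar lies at the bottom of both hooks (within 12 mm along, 13 mm across, 212 to 251 mm above the bench, square within 0.2 rad), both keepers closed over it (under 0.12 rad); the tin hangs on them off the bench, within 0.5 rad of upright, slower than 0.1 m/s (x of bail_mid in the frame of hook_stand between -0.112 and -0.088 m and y of bail_mid in the frame of hook_stand between -0.013 and 0.013 m and height (world z) of bail_mid between 0.212 and 0.251 m and angle between the y axis of bail_mid and the y axis of hook_stand, either way round below 0.2 rad and value of joint each of keeper_left, keeper_right below 0.12 rad and contact force between tin and hook_stand above 1.5 N and height (world z) of tin above 0.02 m and angle between tin's own z axis and vertical below 0.5 rad and linear speed of tin below 0.1 m/s); the robot touches nothing.
It fails at once if the hook stand is loaded with more than 25 N by the tin (contact force between tin and hook_stand above 25 N).
It fails at once if the gripper or arm pushes the hook stand with more than 25 N (contact force between any of the fingers, the arm and hook_stand above 25 N).
It fails at once if the tin is tipped over (angle between tin's own z axis and vertical above 1 rad).
It fails at once if a bystander is moved more than 20 mm (distance of any of sanding_block, spare_disc, comb, nut from where it was at the start of the episode above 0.02 m).
It fails at once if the tin is let drop (falls faster than 0.3 m/s out of the fingers) (linear speed of tin above 0.3 m/s and contact force between the fingers and tin below 0.3 N).
It also fails if it takes over 72 s, if anything falls off the work surface, if the arm or the gripper's body presses on something with over 40 N, if the wrist force passes 120 N, or if a joint passes its speed limit or range.

## Working session

There is one attempt and no reset: what is moved stays moved. The work goes in short steps, each a Python script; the robot and the scene stay as the last script left them, time stands still between calls to the robot, and variables do not carry over. Pictures are saved under pics/ and viewed, at most 13 in all, crops included, and the job is handed in when it is done.

```bash
ls; mkdir -p pics
python3 - <<'E'
from rig import robot
import cv2
for n in("side","top"):
    im=robot.grab_frame(n); cv2.imwrite(f"pics/{n}0.png",im[:,:,::-1]); print(n,robot.camera_info(n))
print(robot.get_state())
E
```

```text
pics
side {'fx': 422.1569724540946, 'fy': 422.1569724540946, 'cx': 275.1726526700168, 'cy': 211.36907564798946, 'dist': array([-0.01390078,  0.        ,  0.        ,  0.        ,  0.        ]), 'rvec': array([ 1.96046347, -0.17555728,  0.14223862]), 'tvec': array([-0.57143971,  0.21844232,  0.73024915])}
top {'fx': 432.5124460471158, 'fy': 432.5124460471158, 'cx': 281.07631520065723, 'cy': 209.21663256668754, 'dist': array([-0.03362682,  0.        ,  0.        ,  0.        ,  0.        ]), 'rvec': array([ 2.11765558, -2.12324487,  0.15499846]), 'tvec': array([0.11814009, 0.60884899, 1.07452388])}
{'time': 0.1, 'qpos': array([-1.26848886,  0.41791177, -0.01034101,  1.614085  ,  0.00468738,
        1.11067968, -0.05300951]), 'joint_vel': array([ 1.43722251e-03, -2.76302776e-03, -3.35720240e-04, -2.28252852e-03,
        5.90351230e-04, -1.25834347e-05,  1.76209230e-03]), 'effort': array([ 1.41630568e-03, -8.52574897e+01,  6.40226472e-01, -4.26693571e+01,
       -4.88082517e-02,  1.65002374e-02,  6.65317862e-05]), 'ee_pos': array([0.21055343, 0.5881466 , 0.22390139]), 'tool_rot': array([[-9.41487369e-01,  3.37048130e-01, -3.02984324e-04],
       [ 3.37048262e-01,  9.41486823e-01, -1.01534193e-03],
       [-5.69633502e-05, -1.05805194e-03, -9.99999439e-01]]), 'force': array([-0.38792124,  0.50026194,  0.14139364]), 'moment': array([-0.01801063, -0.00653498, -0.00923796]), 'grasp_force': 0.0, 'opening': 0.09431209128922857}
```

View pics/side0.png

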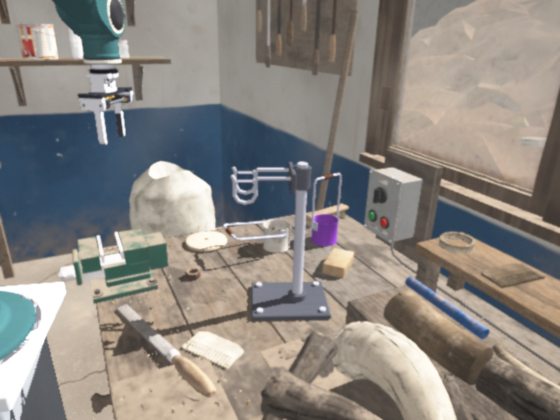

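View pics/top0.png

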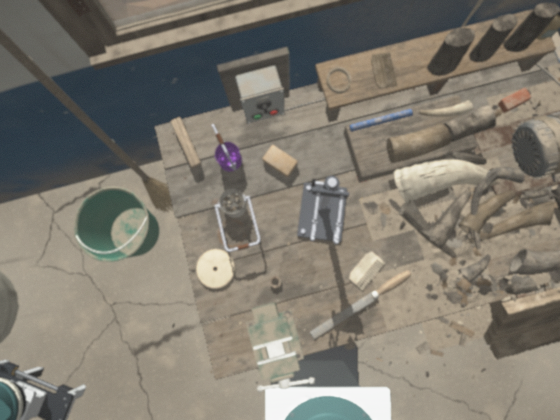

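The side view shows the hook stand (post at 298,230; hooks at about 245,185) and the grey tin at (277,236), with its bail lying left to a grip at about (229,230). The purple tin is a decoy. The top view has the tin at (233,207), the grip at (240,246) and the stand base at (323,212). Next I'll zoom in on both.

```bash
cat > h.py <<'E'
import numpy as np, cv2
from rig import robot
def cam(n):
    c=robot.camera_info(n); K=np.array([[c["fx"],0,c["cx"]],[0,c["fy"],c["cy"]],[0,0,1]])
    return K,c["dist"],cv2.Rodrigues(c["rvec"])[0],np.array(c["tvec"])
def proj(n,P):
    K,d,R,t=cam(n); return cv2.projectPoints(np.atleast_2d(np.array(P,float)),cv2.Rodrigues(R)[0],t,K,d)[0][:,0]
def ray(n,uv):
    K,d,R,t=cam(n); p=cv2.undistortPoints(np.array([[uv]],float),K,d)[0,0]
    v=R.T@np.r_[p,1]; return -R.T@t, v/np.linalg.norm(v)
def onz(n,uv,z):
    o,v=ray(n,uv); return o+v*(z-o[2])/v[2]
def tri(uvs,uvt):
    (a,u),(b,w)=ray("side",uvs),ray("top",uvt)
    s,r=np.linalg.lstsq(np.c_[u,-w],b-a,rcond=None)[0]
    return (a+s*u+b+r*w)/2, np.linalg.norm(a+s*u-b-r*w)
def snap(n,name,box,k):
    x0,y0,x1,y1=box; im=robot.grab_frame(n)[y0:y1,x0:x1,::-1]
    cv2.imwrite(f"pics/{name}.png",cv2.resize(im,None,fx=k,fy=k,interpolation=cv2.INTER_CUBIC))
E
python3 - <<'E'
from h import *
snap("top","top1",(190,140,360,260),4.7)
snap("side","side1",(180,140,360,270),4.4)
E
```

```text
(no output)
```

View pics/top1.png

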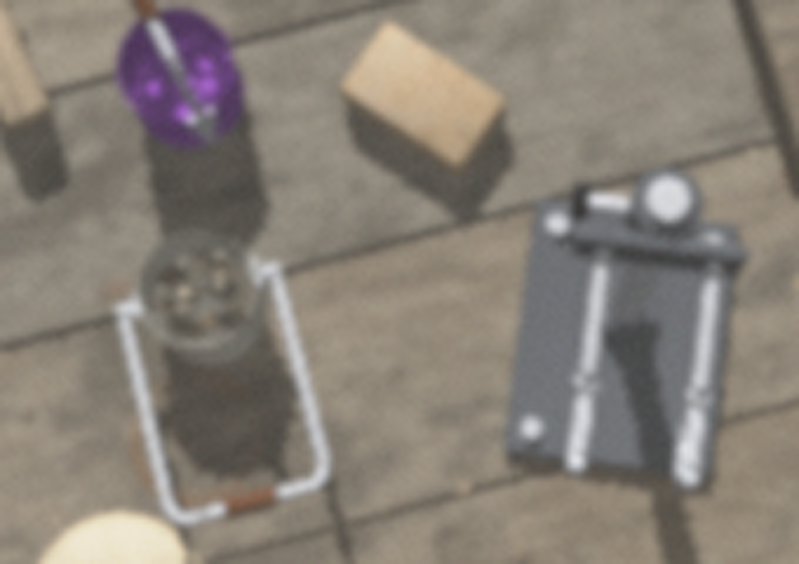

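View pics/side1.png

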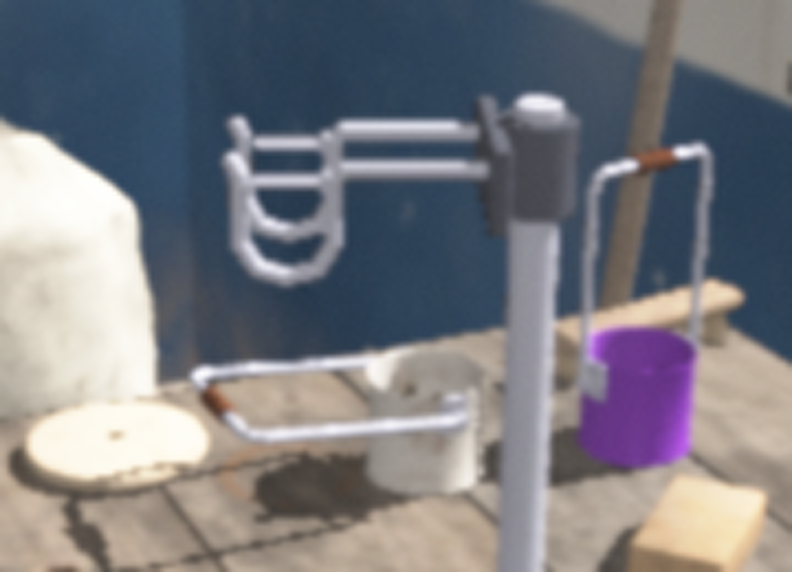

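```bash
cat > m.py <<'E'
from h import *
T=lambda x,y:(190+(x+.5)/4.7-.5,140+(y+.5)/4.7-.5)
S=lambda x,y:(180+(x+.5)/4.4-.5,140+(y+.5)/4.4-.5)
E
python3 - <<'E'
from m import *
np.set_printoptions(precision=4,suppress=True)
print("cams",ray("side",(0,0))[0],ray("top",(0,0))[0])
print("grip tri",tri(S(215,399),T(250,501)),"onz",onz("top",T(250,501),.065))
a,b=onz("top",T(128,310),.05),onz("top",T(275,268),.05); print("pivots",a,b,(a+b)/2,np.linalg.norm(a-b))
c,d=onz("top",T(180,519),.065),onz("top",T(322,478),.065); print("corners",c,d,(c+d)/2,np.linalg.norm(c-d))
post=onz("top",T(668,198),.288); print("post",post,tri(S(540,103),T(668,198)))
# plate corners top z=.01, 4 visible
for p in [(545,198),(738,228),(508,458),(710,487)]: print("plate",onz("top",T(*p),.01))
for nm,z0 in (("L",[(605,255),(575,468)]),("R",[(713,268),(688,482)])):
    print(nm,[onz("top",T(*p),.277) for p in z0])
print("tips",tri(S(234,158),T(688,482)),tri(S(238,122),T(575,468)))
E
```

```text
cams [ 0.4409 -0.6859  0.4927] [0.417  0.0884 1.1651]
grip tri (array([0.511 , 0.2135, 0.0692]), np.float64(0.0010846603144213582)) onz [0.5119 0.214  0.065 ]
pivots [0.6204 0.2858 0.05  ] [0.6439 0.2035 0.05  ] [0.6321 0.2447 0.05  ] 0.08558702772900514
corners [0.5022 0.252  0.065 ] [0.5243 0.1749 0.065 ] [0.5133 0.2135 0.065 ] 0.08014166407555119
post [0.6261 0.0054 0.288 ] (array([0.6262, 0.0053, 0.2876]), np.float64(0.00010944852988148195))
plate [0.6928 0.0505 0.01  ]
plate [ 0.6742 -0.0611  0.01  ]
plate [0.5408 0.0731 0.01  ]
plate [ 0.5239 -0.0413  0.01  ]
L [array([0.6028, 0.0329, 0.277 ]), array([0.5077, 0.0474, 0.277 ])]
R [array([ 0.5966, -0.015 ,  0.277 ]), array([ 0.5014, -0.0018,  0.277 ])]
tips (array([ 0.5027, -0.0023,  0.2724]), np.float64(0.001730419916080341)) (array([0.5091, 0.0471, 0.2719]), np.float64(0.00182398794593385))
```

```bash
cat >> m.py <<'E'
np.set_printoptions(precision=4,suppress=True)
YT,YS=.268,-.145
POST=np.array([.6262,.0053,0]); XS=np.array([np.cos(YS),np.sin(YS),0]); YSv=np.array([-XS[1],XS[0],0]); FOOT=POST-.1*XS
def ori(yaw,s=1):
    y=s*np.array([np.cos(yaw),np.sin(yaw),0]); z=np.array([0,0,-1.]); return np.c_[np.cross(y,z),y,z]
def st():
    s=robot.get_state(); print("t%.1f"%s["time"],s["ee_pos"],"F",s["force"],"op %.4f gf %.1f"%(s["opening"],s["grasp_force"])); return s
E
python3 - <<'E'
from m import *
for px in [(288,284),(290,240)]:
    o,v=ray("side",S(*px)); 
    yo=-.025 if px[0]==288 else .025
    k=((FOOT+yo*YSv-o)@YSv)/(v@YSv); p=o+k*v; print("underside",p,"x rel foot",(p-FOOT)@XS,"seat",p[2]+.01)
G=np.array([.5115,.2137,.065])
best=[]
for s in(1,-1):
    for P,yw in((G,YT),(FOOT+[0,0,.24],YS)): print(s,robot.ik(P,ori(yw,s)))
    q=robot.ik(G,ori(YT,s)); best.append((abs(q-robot.get_state()["qpos"]).max() if q is not None else 9,s))
s=min(best)[1]; print("use",s)
robot.gripper_to(.055)
robot.move_ptp(G+[0,0,.12],ori(YT,s)); robot.move_linear(G,.1); st()
robot.gripper_to(.0); st()
snap("top","top2",(190,140,360,260),4.7)
E
```

```text
underside [ 0.5236 -0.005   0.2202] x rel foot -5.208039370284233e-06 seat 0.23020551457067223
underside [0.5307 0.0445 0.2203] x rel foot -0.00017605593036754602 seat 0.23027506840708478
1 [-0.7527  0.5275  0.3814  1.9229 -0.2806  0.7429  0.0581]
1 [-0.6407  0.2646  0.6472  1.8551 -0.1797  1.0804 -0.0701]
-1 [-0.2694  0.5095 -0.2277  1.906   0.1634  0.7438  2.8198]
-1 [ 0.7681  0.4114 -1.0814  1.8122  0.3957  1.1574  2.554 ]
use 1
t4.1 [0.5118 0.2138 0.0655] F [-0.2113  0.7778 -0.8255] op 0.0548 gf 0.0
t4.8 [0.5114 0.2137 0.0649] F [-0.8681 -0.496  -0.3434] op 0.0110 gf 30.0
```

View pics/top2.png

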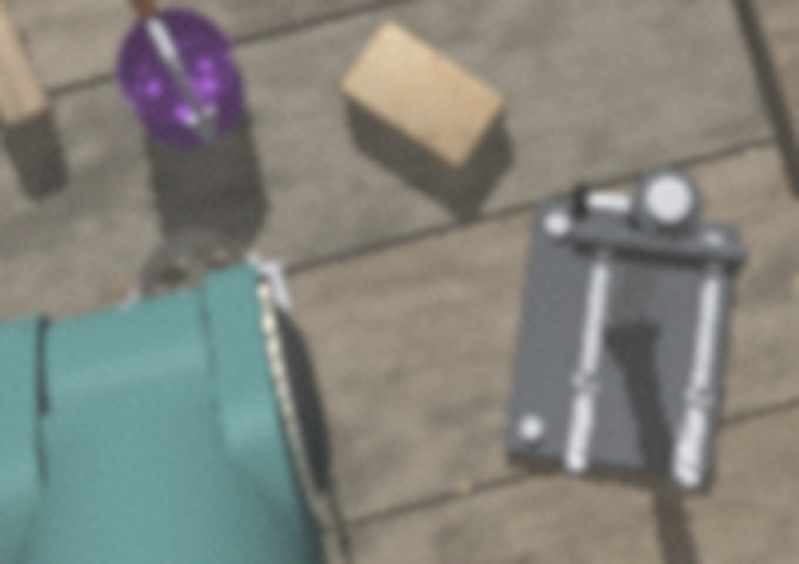

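The fingers hold the grip: they stopped at 11 mm with 30 N on the pad. In the picture the tin and stand haven't moved, and the seat works out at about 0.230 m. Next I swing the bail up.

Run:
```python
from m import *
p=robot.get_state()["ee_pos"]; xt=np.array([np.cos(YT),np.sin(YT),0])
piv=p+.1241*xt; piv[2]=.05
for th in np.linspace(1.45,0,10)[1:]:
    robot.move_linear(piv+.125*(-np.sin(th)*xt+np.cos(th)*np.array([0,0,1])),.08)
    s=robot.get_state(); print("%.2f"%th,s["force"])
robot.pause(.3); st()
snap("side","side3",(180,140,360,270),4.4)
```

```text
1.29 [ 0.7544  0.07   -0.7429]
1.13 [ 0.0916 -0.2618 -0.0336]
0.97 [-0.079  -0.6371 -1.8935]
0.81 [ 1.33   -0.3486 -1.6355]
0.64 [-1.022   0.9317  1.7586]
0.48 [-3.2553 -0.1705  4.4426]
0.32 [-2.6359 -0.9411  7.2396]
0.16 [-0.8738 -1.0658  4.0346]
0.00 [-0.3588  0.0264 -0.7067]
t8.8 [0.6306 0.2464 0.1746] F [ 0.5256  0.2656 -4.8659] op 0.0110 gf 30.0
```

View pics/side3.png

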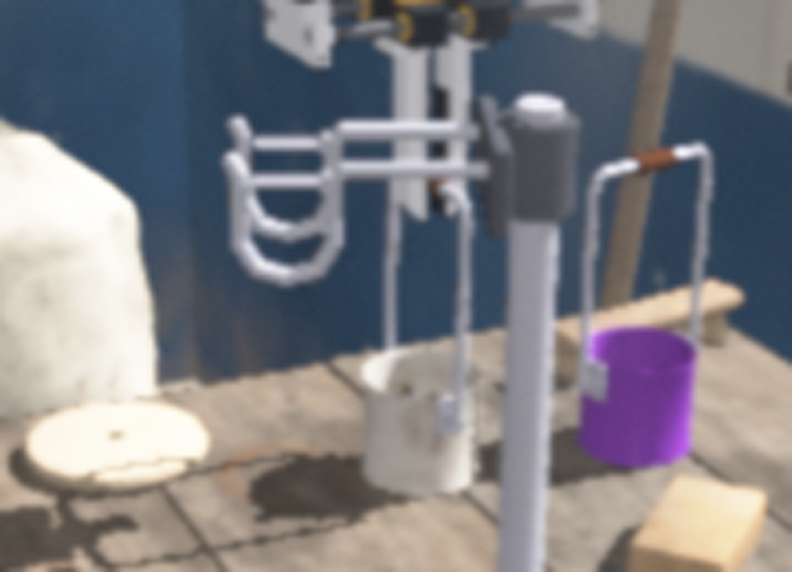

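The bail is upright above the standing tin. Next I lift it and carry it round to the front of the hooks.

Run:
```python
from m import *
p=robot.get_state()["ee_pos"]
H=.315
robot.move_linear([p[0],p[1],H],.06); st()
robot.move_linear([.47,.25,H],.08)
pre=FOOT-.095*XS; pre[2]=H
R=ori(YS)
robot.move_linear(pre,.09,frame=R); robot.pause(.5); s=st(); print(s["tool_rot"])
snap("side","side4",(150,90,340,250),4.1); cv2.imwrite("pics/t4.png",robot.grab_frame("top")[:,:,::-1])
```

```text
t11.3 [0.6306 0.2464 0.3148] F [ 0.8544 -0.4035 -4.8617] op 0.0113 gf 30.0
t16.6 [0.4333 0.0335 0.315 ] F [-0.395   0.3049 -5.291 ] op 0.0108 gf 30.0
[[ 0.1445  0.9895 -0.    ]
 [ 0.9895 -0.1445 -0.    ]
 [-0.0001  0.     -1.    ]]
```

View pics/side4.png

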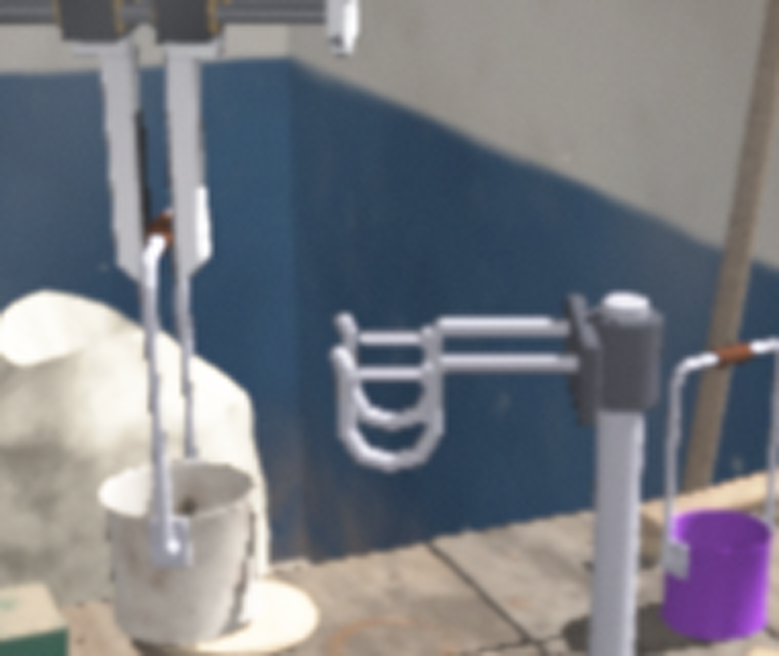

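The tin hangs cleanly in front of the hooks, with the grip visible at crop (158,228). Before descending I'll compare that with the projected TCP, then press in small steps with the force watched.

Run:
```python
from m import *
p=robot.get_state()["ee_pos"]
uv=proj("side",p)[0]; print("tcp crop px",(uv-[150,90]+.5)*4.1-.5, "10mm up", (proj("side",p+[0,0,.01])[0]-[150,90]+.5)*4.1-.5)
print("bar end near",(proj("side",p-.044*YSv)[0]-[150,90]+.5)*4.1-.5)
over=FOOT-.0095*XS; over[2]=.315
robot.move_linear(over,.05); robot.pause(.4); st()
over[2]=.276; robot.move_linear(over,.04,threshold=6); robot.pause(.3); st()
snap("side","side5",(200,130,320,220),6); snap("top","top5",(270,160,370,260),5.5)
```

```text
tcp crop px [161.1769 235.2172] 10mm up [159.7274 211.4681]
bar end near [145.1126 262.6571]
t18.9 [0.5178 0.0211 0.315 ] F [ 0.3683  0.0846 -4.6971] op 0.0110 gf 30.0
t20.4 [0.5179 0.0211 0.2761] F [-0.136  -0.3166 -5.3403] op 0.0113 gf 30.0
```

View pics/side5.png

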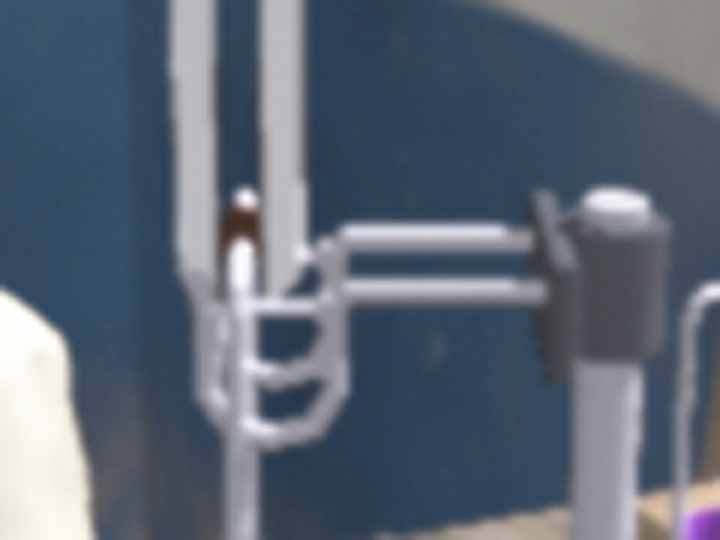

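The bar sits just inside the mouth, about 10 mm behind the tips. I'll press down in 2 mm steps.

Run:
```python
from m import *
p=FOOT-.0095*XS
z=.276; f=[]
while z>.2385:
    z-=.002; p[2]=z
    hit=robot.move_linear(p,.015,threshold=14)
    s=robot.get_state(); F=s["force"]; f.append((round(z,3),F.round(1)))
    if hit or F[2]>13: print("stop",hit); break
    if z<.246 and F[2]>6: print("deep stop"); break
for r in f: print(*r)
st(); snap("side","side6",(200,130,320,220),6)
```

```text
0.274 [-0.5  0.6 -5.5]
0.272 [-0.4  0.1 -5.8]
0.27 [-0.4  0.2 -5.5]
0.268 [-0.5 -0.3 -4.7]
0.266 [-0.7  0.3  1.9]
0.264 [0.  0.9 1.7]
0.262 [ 0.3 -0.4  2.3]
0.26 [ 2.4 -0.6  3.8]
0.258 [1.4 0.1 2.9]
0.256 [-0.1 -0.4  3.3]
0.254 [-0.9  0.1  4.3]
0.252 [-1.5 -0.2  3.8]
0.25 [-3.1 -0.5  2.9]
0.248 [-2.5  1.2  3.9]
0.246 [-5.1  0.7  1.5]
0.244 [ 0.4 -0.1 -5. ]
0.242 [ 0.1 -0.8 -5.4]
0.24 [ 0.7  0.6 -4. ]
0.238 [-0.1  0.3 -5.3]
t25.8 [0.5178 0.0211 0.2379] F [-0.1483  0.3229 -5.2565] op 0.0109 gf 30.0
```

View pics/side6.png

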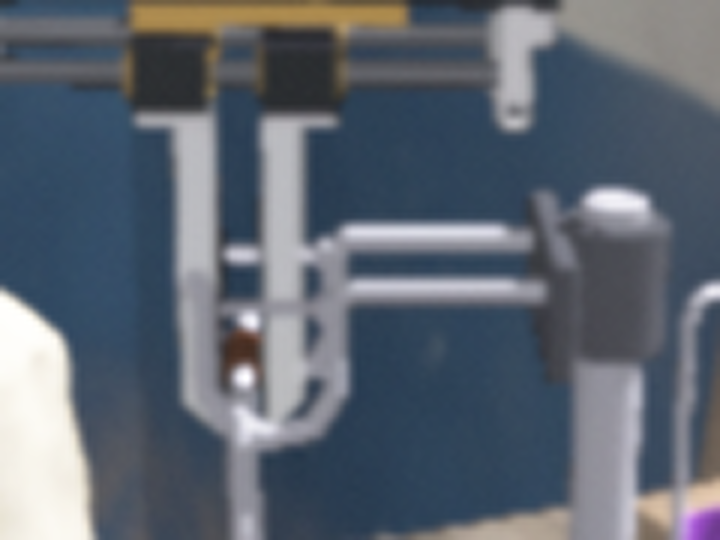

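Both keepers let the bar past and have closed above it (crop about 240,253 and 250,307). Next I centre the bar, lower it until the hooks take the weight, and let go gently.

Run:
```python
from m import *
p=FOOT.copy(); p[2]=.2375
print(robot.move_linear(p,.02,threshold=8)); s=st(); z=s["ee_pos"][2]; p=s["ee_pos"].copy()
while z>.215:
    z-=.001; p[2]=z; hit=robot.move_linear(p,.01,threshold=8)
    robot.pause(.1)
    Fz=np.mean([robot.get_state()["force"][2] for _ in range(3)])
    if hit or Fz>-.5: break
st(); snap("side","side7",(200,130,320,220),6)
```

```text
False
t26.5 [0.5273 0.0197 0.2374] F [-0.0972 -0.1296 -4.7753] op 0.0111 gf 30.0
t29.7 [0.5275 0.0197 0.229 ] F [-2.5167 -0.8275  8.8844] op 0.0112 gf 30.0
```

View pics/side7.png

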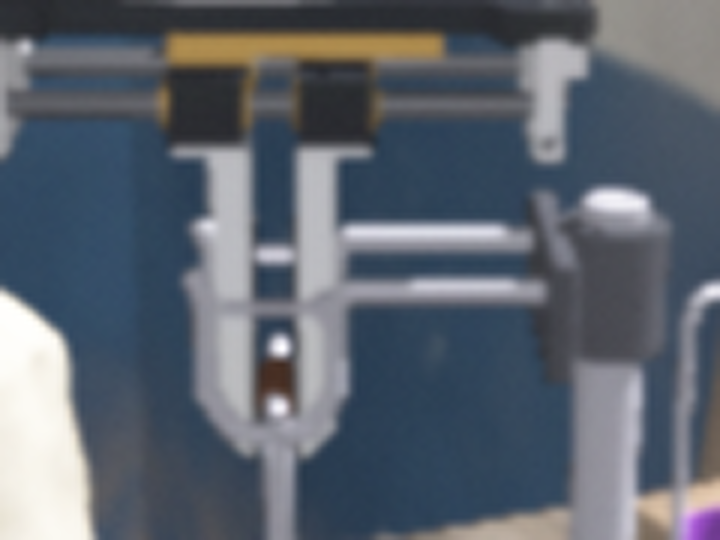

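The bar rests at the bottom of both hooks under the closed keepers. I'll ease off the press, open the fingers and go straight up.

Run:
```python
from m import *
p=robot.get_state()["ee_pos"].copy(); p[2]+=.0007; robot.move_linear(p,.005); robot.pause(.2); st()
robot.gripper_to(.02); robot.gripper_to(.045); st()
p[2]=.38; print(robot.move_linear(p,.08,threshold=6)); st(); 
robot.move_linear(p+[-.1,.1,.03],.15); robot.pause(2)
st(); snap("side","side8",(180,120,340,240),5)
```

```text
t30.3 [0.5274 0.0197 0.2296] F [-0.3687 -0.2684 -3.1427] op 0.0114 gf 30.0
t31.3 [0.5275 0.0197 0.2298] F [-0.5046  0.2958 -0.0053] op 0.0451 gf 0.0
False
t33.3 [0.5274 0.0197 0.3797] F [ 0.4276 -0.3583 -0.5092] op 0.0447 gf 0.0
t36.5 [0.4275 0.1197 0.41  ] F [-0.4319 -0.4684  0.0431] op 0.0451 gf 0.0
```

View pics/side8.png

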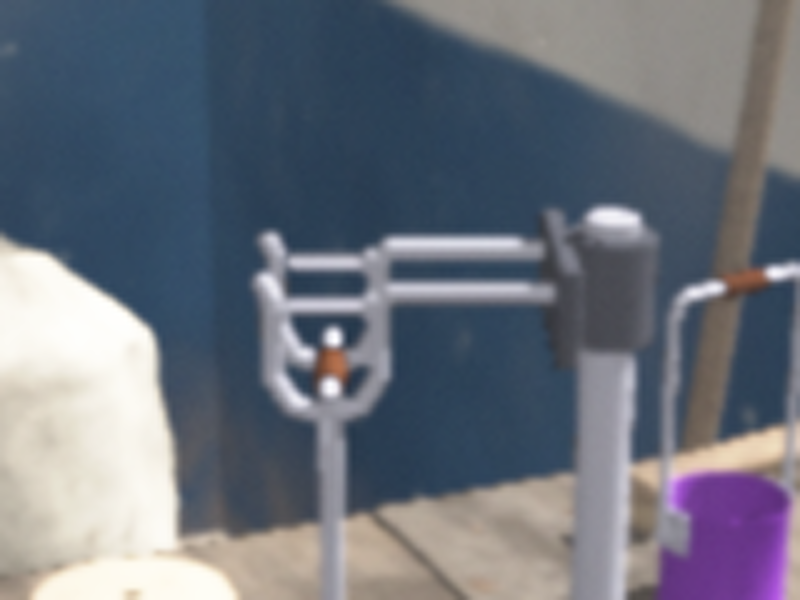

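The bar lies at the bottom of both hooks (crop 332,370), both keepers are level and closed, and the gripper is clear.

```bash
python3 -c "
from rig import robot
robot.pause(1); print(robot.sign_off())"
```

```text
the job is handed in; nothing more can be done
None
```

The job is handed in: the tin hangs by its handle at the bottom of both hooks with both keepers shut over it, by the last camera view and force readings, and sign-off returned no verdict.

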